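# Flip the length stop down and push the block up to it

### The arm

A 6-joint arm with a two-finger parallel gripper is mounted at the origin on the work surface. World frame = base frame: x ahead of the robot, y to its left, z up, the work surface at z = 0. Lengths are in m, angles in rad, forces in N, time in s.
With the tool pointing down it reaches from about 0.375 to 0.9 m from the base axis. Payload 3.1 kg.
Tool frame: the origin (TCP) lies at the centre of the arm's flange, where the gripper is bolted on; the fingertips stand 182 mm ahead of it and the grasp point (between the pads) lies 164 mm ahead of it; z points along the fingers, y is the line along which they close (so a half turn about z gives the same grasp; the last joint's range is limited). The gripper opens to 87 mm and grips with 3 to 60 N. Pads are 19 mm wide; open, the fingers measure 117 mm over their backs; the gripper's body (75 mm by 190 mm) begins 51 mm behind the grasp point.
Start: joints at [-1.298, 0.527, 1.433, -0, 1.181, -0.178], TCP at [0.273, -0.562, 0.405] pointing down, gripper open.
Joint ranges: [-3.08, 3.08], [-0.75, 2.2], [0.22, 2.44], [-1.43, 4.57], [0, 2.65], [-2.85, 2.85]. Speed limits (rad/s): [2.79, 2.79, 3.14, 3.14, 3.14, 3.14].

### API

Orientations are given as a unit quaternion [x, y, z, w].
In Python, from rig import * gives the robot as it stands.
- The arm moves only by the tool move_arm, never from a script. Its argument "commands" is a list that holds one entry, the list of rows, each a list of 6 numbers: the shift along the tool's x, y, z in units of 40 mm (1.0 is 40 mm), then the turn, a rotation vector about the tool's x, y, z in rad. A call has 1 to 12 rows; each row is the pose to reach, as a shift and turn from the pose commanded when the call began, along the tool's axes at that moment; what a row does not reach only later rows make up. A row lasts 1/8 s, in which the tool goes at most 62.5 mm and 10.7 degrees, less where a joint would pass 70% of its speed; a pose out of reach is approached as far as the arm can. A call with a gripper value outside its range is refused whole. "claw" is the closure, from -1 (fully open) to 1 (shut), so that 0 is half open, set as the call begins (left out, the last holds). The fingers move at their own pace and stop on an object; "squeeze" is the grip in N (left out, the last holds). Time passes only in rows, so rows that repeat a pose let the fingers close. It gives the time, the measured TCP pose, the force, the opening and the grip force at its end, in the units of the state.
- get_obs(): the state, without advancing time (a new reading comes with each control period).
- camera(name): name is "scene" or "top"; returns a dict with "pixels" (420x560x3 uint8, blue, green, red), "range_z" (420x560 float32, m along the optical axis (not along the pixel's ray), 0 where there is no reading), "camera_matrix" (3x3 intrinsics, pixels), "extrinsics" (4x4, takes a point from world to camera coordinates). Camera axes: x right, y up, looking along -z (the intrinsics and any distortion apply to the point x, -y, -z); pixel columns grow to the right and rows downward; lengths in m; the calibration is good to about 2 mm. A picture is of the moment at which its call begins.
- hand_in(): hands the job in; it is judged then, once.
The state is a dict: "time": time; "q": joint angles; "joint_velocities": joint speeds; "joint_torque": joint torques, N m; "position": TCP position; "tool_rot": TCP orientation; "ft_force": force on the tool from outside, world axes, zero at the start; "moment": the same for the moment, N m; "grip_width": finger opening in m; "grip_force": force on a finger pad.
Only numpy, scipy, OpenCV 4.12 (cv2) and the standard library are available. Lean on these libraries where they do the work, as an engineer would, in place of code of your own. Each camera call takes 0.05 s, during which the arm holds its last target. There are 200 camera calls.

### The job

Using only pushes, gripping and lifting nothing: first flip the wide length stop on the fence over to the front until it is fully down, leaving the narrow stop parked back. Then push the loose timber block lying at the right of the board along until its left end touches the lowered stop, with its long back side flush against the fence. Leave everything else where it is.

Things in the scene. Friction and masses are not known exactly. Their poses are not given: they have to be found in the camera images.
- board: white board 12 mm thick with an aluminium fence along it. Origin on the table surface under the middle of the fence; y along the fence (to the robot's left), x away from the robot, z up. Board from x -170 to +20 mm, y -300 to +300; fence 20 mm thick (x -10 to +10), top 60 mm above the table. Fixed to the table
- block: the loose timber block, 89 mm deep (x) x 160 mm long (y) x 38 mm high, about 0.27 kg, lying flat on the board near its right (-y) end, a little in front of the fence and slightly askew. Origin in the centre of its underside, which is 12 mm above the table; y along its length, +y end to the left
- block_left_end (a point): centre of the block's left (+y) end face, on the block
- wide_pivot (a point): middle of the hinge axis of the wide stop, on its clamp on top of the fence, 70 mm above the table; fixed, axes as the board's. The stop is 40 mm wide along the fence, centred on this point (clamp 56 mm wide, 26 deep)
- wide_stop (a joint): hinge angle of the wide stop (rad) about the board's y: 0 fully down in front of the fence (end of travel), pi/2 with its bar straight up, 2.2 right back; parked at 1.95 to 2.15, the bar standing up and leaning back, the foot pointing forward (-x) and up from its top. Stiff hinge: stays where it is left, takes about 0.13 N m to turn
- wide_foot (a point): centre of the free end of the wide stop's foot; turns with the stop. L-shaped aluminium arm: at angle 0 a bar 12 mm thick, at the pivot's height, runs 56 mm from the pivot towards the board's -x; at its end a foot 12 mm thick (44 to 56 mm out) hangs down to 50 mm below the pivot, 8 mm clear of the board
- narrow_pivot (a point): middle of the hinge axis of the narrow stop, on its clamp on top of the fence, 70 mm above the table; fixed, axes as the board's. The stop is 16 mm wide along the fence, centred on this point (clamp 32 mm wide, 26 deep)
- narrow_stop (a joint): hinge angle of the narrow stop (rad) about the board's y: 0 fully down in front of the fence (end of travel), pi/2 with its bar straight up, 2.2 right back; parked at 1.95 to 2.15, the bar standing up and leaning back, the foot pointing forward (-x) and up from its top. Stiff hinge: stays where it is left, takes about 0.13 N m to turn
- narrow_foot (a point): centre of the free end of the narrow stop's foot; turns with the stop. L-shaped aluminium arm: at angle 0 a bar 12 mm thick, at the pivot's height, runs 56 mm from the pivot towards the board's -x; at its end a foot 12 mm thick (44 to 56 mm out) hangs down to 50 mm below the pivot, 8 mm clear of the board
- offcut: short piece of timber standing on end on the left end of the board, 38 x 60 mm, 100 tall; loose; origin in the centre of its underside
- glue: white glue bottle behind the fence, 54 mm across, 150 tall; loose; origin in the centre of its underside
- mug: white mug behind the fence, 76 mm across, 90 tall; loose; origin in the centre of its underside
- tape: black tape measure in front of the board, about 62 x 36 mm, 60 tall; loose; origin in the centre of its underside
- screws: cardboard screw box behind the right end of the fence, 90 x 120 mm, 65 tall; loose; origin in the centre of its underside
- hammer: hammer lying right of the board (origin under its middle, handle to its own -x); loose
- driver: screwdriver lying in front of the board (origin under its middle, handle to its own -x); loose
Mind the look-alikes: they are no part of the job. Leave any white look-alike of the block alone.

How it is judged:
On the way:
1. the wide stop is flipped fully down while the block is still clear of it (value of joint wide_stop below 0.06 rad and y of block_left_end in the frame of wide_pivot below -0.035 m), for 0.2 s.
At the end, for the whole second after the job is handed in: The wide stop is fully down (within 0.06 rad), the narrow stop still parked (above 1.7 rad), and the block lies flat and still on the board, its left end within about 4 mm of the wide stop's side, its back within about 4 mm of the fence and parallel to it within 0.04 rad (value of joint wide_stop below 0.06 rad and value of joint narrow_stop above 1.7 rad and y of block_left_end in the frame of wide_pivot between -0.0245 and -0.0165 m and x of block in the frame of board between -0.059 and -0.051 m and angle between the y axis of block and the y axis of board, either way round below 0.04 rad and z of block in the frame of board below 0.016 m and angle between block's own z axis and vertical below 0.06 rad and linear speed of block below 0.01 m/s); the robot touches nothing.
It fails at once if the block is lifted off the board, tipped up or knocked off it (z of block in the frame of board above 0.024 m or height (world z) of block below 0.006 m or angle between block's own z axis and vertical above 0.2 rad).
It fails at once if the narrow stop is moved from its parked position (value of joint narrow_stop below 1.7 rad).
It fails at once if something else on the table is displaced by more than 30 mm or toppled (distance of any of offcut, glue, mug, tape, screws, hammer, driver from where it was at the start of the episode above 0.03 m or angle between any of offcut, glue, mug, tape, screws's own z axis and vertical above 0.5 rad).
It also fails if it takes over 67 s, if anything falls off the work surface, if the arm or the gripper's body presses on something with over 40 N, if the wrist force passes 120 N, or if a joint passes its speed limit or range.

## Working session

There is one attempt and no reset: what is moved stays moved. The work goes in short steps, Python scripts to look and compute and a tool call to move; the robot and the scene stay as the last step left them, time stands still between calls to the robot, and variables do not carry over. Pictures are saved under pics/ and viewed, at most 10 in all, crops included, and the job is handed in when it is done.

Besides the shell and the picture viewer there is one more tool, called as name(argument=value, ...), one argument or row to a line, values as JSON. move_arm: Moves the arm, as the interface text tells. Its arguments: {"type":"object","properties":{"commands":{"type":"array","items":{"type":"array","items":{"type":"array","items":{"type":"number"}}}},"claw":{"type":"number"},"squeeze":{"type":"number"}},"required":["commands"]}

```bash
mkdir -p pics; cat > h.py <<'E'
from rig import *
import numpy as np, cv2
from scipy.spatial.transform import Rotation as R
def cloud(n):
    c=camera(n); d=c["range_z"]; K=np.array(c["camera_matrix"]); E=np.array(c["extrinsics"])
    v,u=np.mgrid[:d.shape[0],:d.shape[1]]
    p=np.stack([(u-K[0,2])/K[0,0]*d,-(v-K[1,2])/K[1,1]*d,-d],-1)
    w=(p-E[:3,3])@E[:3,:3]
    w[d==0]=np.nan
    return c["pixels"],w
E
python3 - <<'E'
from h import *
for n in ("top","scene"):
    im,w=cloud(n); np.savez(f"{n}.npz",im=im,w=w); cv2.imwrite(f"pics/{n}0.png",im)
o=get_obs(); print(o["time"],o["position"],o["tool_rot"],R.from_quat(o["tool_rot"]).as_matrix().round(3))
E
```

```text
0.1 [ 0.27281363 -0.56198152  0.40387902] [ 9.74594836e-01  2.23973218e-01 -5.17839782e-05 -9.49105232e-04] [[ 0.9    0.437 -0.001]
 [ 0.437 -0.9    0.002]
 [ 0.    -0.002 -1.   ]]
```

View pics/top0.png

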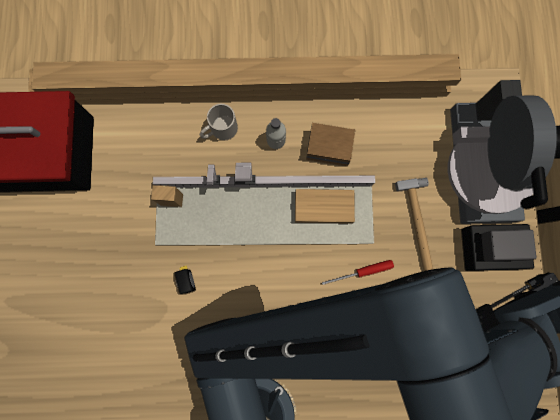

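View pics/scene0.png

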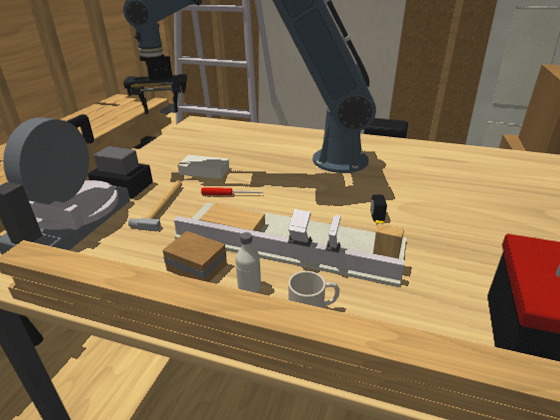

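Top view: the fence runs from (153,181) to (375,180). The loose timber block is at (325,206). Two stops are candidates: the wider at (243,173) and the narrower at (211,174). The one meant is at (243,173) because it is about twice as wide. A white look-alike block shows in the scene view at (203,167), off the board, so I leave it alone. Next I measure these and confirm with a crop.

```bash
python3 - <<'E'
from h import *
d=np.load("top.npz"); im,w=d["im"],d["w"]
cv2.imwrite("pics/crop1.png",cv2.resize(im[150:250,140:390],None,fx=3.1,fy=3.1,interpolation=cv2.INTER_CUBIC))
def sel(r0,r1,c0,c1,zl,zh):
    p=w[r0:r1,c0:c1].reshape(-1,3); return p[(p[:,2]>zl)&(p[:,2]<zh)]
def rect(p,n):
    r=cv2.minAreaRect((p[:,:2]*1000).astype(np.float32)); print(n,len(p),r,"z",np.median(p[:,2]).round(4)); 
f=sel(170,195,140,390,.052,.066); rect(f,"fence")
f2=f[(f[:,1]<f[:,1].max()-.0)]; 
b=sel(180,235,285,365,.043,.0515); rect(b,"block")
print(cv2.boxPoints(cv2.minAreaRect((b[:,:2]*1000).astype(np.float32))))
bd=sel(175,250,145,385,.006,.018); rect(bd,"board")
for n,c0,c1 in(("wide",225,262),("nar",200,222)):
    p=sel(155,190,c0,c1,.082,.2); print(n,len(p),p.min(0).round(4),p.max(0).round(4))
    q=sel(155,190,c0,c1,.066,.2); print(n,len(q),q.min(0).round(4),q.max(0).round(4))
d=np.load("scene.npz"); w=d["w"]
for n,r0,r1,c0,c1 in(("wideS",205,245,285,313),("narS",210,250,326,343)):
    p=sel(r0,r1,c0,c1,.085,.2); print(n,len(p),p.min(0).round(4),p.max(0).round(4))
E
```

```text
fence 1608 ((604.221923828125, -38.00628662109375), (597.2984008789062, 52.13289260864258), 88.86138153076172) z 0.0608
block 1106 ((552.5860595703125, -202.5098876953125), (216.26467895507812, 106.99015045166016), 89.16094207763672) z 0.0496
[[ 497.51324  -309.84726 ]
 [ 604.4919   -311.414   ]
 [ 607.6589    -95.172516]
 [ 500.68024   -93.605774]]
board 9761 ((538.9790649414062, -36.19927978515625), (664.7705688476562, 209.1568603515625), 88.68406677246094) z 0.0132
wide 293 [ 0.5987 -0.0064  0.0843] [0.6506 0.0335 0.1488]
wide 378 [ 0.5987 -0.0254  0.066 ] [0.6506 0.0579 0.1488]
nar 152 [0.5918 0.0885 0.0839] [0.6456 0.1049 0.1455]
nar 199 [0.5918 0.0813 0.066 ] [0.6456 0.133  0.1455]
wideS 480 [ 0.6012 -0.0089  0.0853] [0.6551 0.0322 0.1452]
narS 218 [0.5941 0.086  0.0852] [0.6499 0.1032 0.1415]
```

View pics/crop1.png

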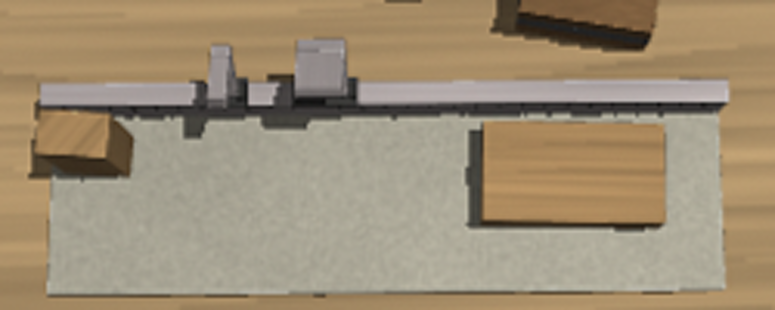

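The crop confirms it: the wide stop is at crop (321,68), the narrow one at (221,75) and the timber block at (573,173), just in front of the fence. I'll refine fence and block from colour edges projected onto known heights.

```bash
cat >> h.py <<'E'
def proj(c,uv,z):
    K=np.array(c["camera_matrix"]); E=np.array(c["extrinsics"]); uv=np.asarray(uv,float).reshape(-1,2)
    r=np.c_[(uv[:,0]-K[0,2])/K[0,0],-(uv[:,1]-K[1,2])/K[1,1],-np.ones(len(uv))]@E[:3,:3]
    o=-E[:3,:3].T@E[:3,3]
    return o+r*((z-o[2])/r[:,2])[:,None]
def edges(c,pts0,z,axis,lo,hi,step,half=8):
    pass
def block(c,vis=True):
    im=c["pixels"].astype(float); hsv=cv2.cvtColor(c["pixels"],cv2.COLOR_BGR2HSV)
    m=((hsv[...,1]>70)&(hsv[...,2]>110)).astype(np.uint8); m[:184]=0;m[238:]=0;m[:,:188]=0;m[:,371:]=0
    n,l,s,ce=cv2.connectedComponentsWithStats(m); k=1+np.argmax(s[1:,4])
    cn=max(cv2.findContours((l==k).astype(np.uint8),0,1)[0],key=cv2.contourArea)
    P=proj(c,cn[:,0],.05)[:,:2]*1000
    return s[k],cv2.minAreaRect(P.astype(np.float32)),P
E
python3 - <<'E'
from h import *
c=camera("top"); s,r,P=block(c); print(s,r); print(cv2.boxPoints(r))
# fence top edges: bright on gray; per column gradient
g=cv2.cvtColor(c["pixels"],cv2.COLOR_BGR2HSV).astype(int)
F=[];B=[]
for u in list(range(262,372,4))+list(range(160,200,4)):
    col=(g[172:194,u,1]<45)&(g[172:194,u,2]>120)
    i=np.flatnonzero(col)
    if len(i):
        run=[i[0]]
        for k in i[1:]:
            if k==run[-1]+1: run.append(k)
            else: break
        B.append((u,172+run[0]-.5));F.append((u,172+run[-1]+.5))
for n,e in(("front",F),("back",B)):
    p=proj(c,e,.06); a=np.polyfit(p[:,1],p[:,0],1); res=p[:,0]-np.polyval(a,p[:,1]); ok=abs(res)<.003
    print(n,np.polyfit(p[ok,1],p[ok,0],1),ok.sum(),len(ok),res.std())
print(g[168:196,300].tolist())
# depth-based: fence front-top
d=np.load("top.npz")["w"]
p=proj(c,[(373,180),(375,180),(153,181),(155,181)],.06);print(p.round(4))
d2=np.load("scene.npz")["w"].reshape(-1,3)
q=d2[(abs(d2[:,2]-.035)<.015)&(d2[:,0]>.59)&(d2[:,0]<.64)&(d2[:,1]>-.3)&(d2[:,1]<.2)]
a=np.polyfit(q[:,1],q[:,0],1); 
for _ in range(3):
    k=abs(q[:,0]-np.polyval(a,q[:,1]))<.006; a=np.polyfit(q[k,1],q[k,0],1)
print("back face scene",a,k.sum(),q[k].std(0))
E
```

```text
[ 296  189   59   33 1896] ((546.1954956054688, -202.05259704589844), (157.4005126953125, 87.90191650390625), 88.32160949707031)
[[ 499.9583   -279.4318  ]
 [ 587.8226   -282.00638 ]
 [ 592.4327   -124.6734  ]
 [ 504.56842  -122.098816]]
front [0.01674233 0.60919462] 38 38 0.00059806958760168
back [0.01681371 0.62873837] 38 38 0.0005172170772880878
[[18, 101, 176], [18, 101, 177], [18, 102, 172], [18, 100, 169], [17, 102, 167], [17, 101, 170], [18, 105, 170], [16, 82, 165], [11, 25, 171], [0, 12, 177], [0, 13, 178], [3, 14, 177], [3, 15, 182], [3, 15, 184], [7, 14, 165], [15, 16, 63], [10, 16, 47], [0, 13, 57], [15, 18, 56], [27, 26, 107], [22, 38, 173], [17, 105, 162], [16, 122, 172], [17, 118, 169], [17, 118, 167], [17, 118, 166], [17, 118, 166], [17, 121, 165]]
[[ 0.6098 -0.3333  0.06  ]
 [ 0.6097 -0.3387  0.06  ]
 [ 0.6207  0.2606  0.06  ]
 [ 0.6206  0.2552  0.06  ]]
back face scene [0.01651625 0.62794286] 1641 [0.002738   0.14295027 0.00857072]
```

move_arm(
  commands=[
    [[1.0, -0.54, 0, 0, 0, -0.07], [2.3, -1.25, 0, 0, 0, -0.16], [3.7, -2.0, 0, 0, 0, -0.26], [5.1, -2.76, 0, 0, 0, -0.36], [6.5, -3.52, 0, 0, 0, -0.46], [7.9, -4.28, 0, 0, 0, -0.56], [9.3, -5.04, 0, 0, 0, -0.66], [10.7, -5.8, 0, 0, 0, -0.76], [12.1, -6.56, 0, 0, 0, -0.86], [13.5, -7.32, 0, 0, 0, -0.96], [14.8, -8.02, 0, 0, 0, -1.05], [15.55, -8.43, 0, 0, 0, -1.1]],
  ],
  claw=1,
  squeeze=20,
)

```text
time: 1.65
position: [0.6864, 0.0155, 0.4042]
tool_rot: [0.712, 0.702, 0.0, -0.0]
ft_force: [0.2, 0.3, 0.4]
grip_width: 0.0005
grip_force: 0.0
```

move_arm(
  commands=[
    [[-0.05, 0, 0.5, 0, 0, 0], [-0.07, 0, 1.2, 0, 0, 0], [-0.07, 0, 1.9, 0, 0, 0], [-0.07, 0, 2.5, 0, 0, 0], [-0.07, 0, 2.9, 0, 0, 0], [-0.07, 0, 3.05, 0, 0, 0], [-0.07, 0, 3.05, 0, 0, 0]],
  ],
)

```text
time: 2.52
position: [0.6853, 0.0098, 0.2828]
tool_rot: [0.714, 0.7, 0.0, 0.0]
ft_force: [0.1, -0.7, 0.7]
grip_width: 0.0005
grip_force: 0.0
```

```bash
python3 - <<'E'
from h import *
c=camera("scene"); cv2.imwrite("pics/s1.png",cv2.resize(c["pixels"][120:300,180:420],None,fx=3,fy=3))
E
```

```text
(no output)
```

View pics/s1.png

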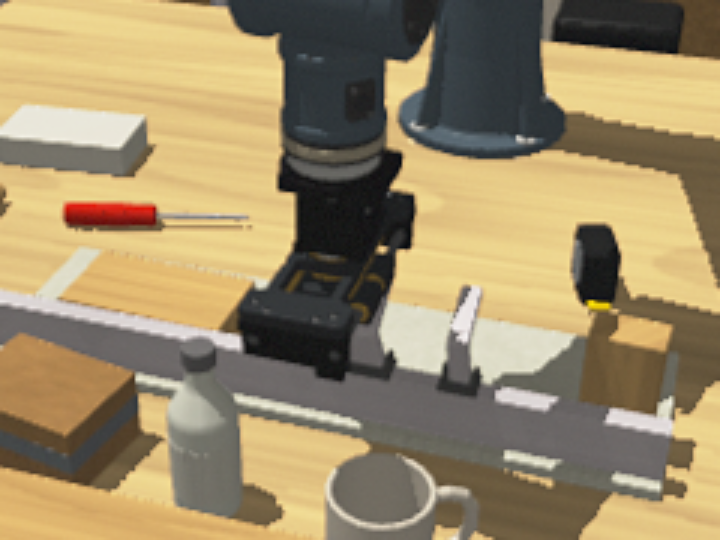

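The finger is behind the wide stop (crop ~(330,370)), and the narrow stop, glue and mug are clear. I'll sweep the stop over in an arc.

move_arm(
  commands=[
    [[0.05, -0.25, -0.1, 0, 0, 0], [0.07, -0.5, -0.2, 0, 0, 0], [0.07, -0.8, -0.3, 0, 0, 0], [0.07, -1.13, -0.355, 0, 0, 0], [0.07, -1.43, -0.355, 0, 0, 0], [0.07, -1.72, -0.28, 0, 0, 0], [0.07, -1.97, -0.13, 0, 0, 0], [0.07, -2.18, 0.08, 0, 0, 0], [0.07, -2.36, 0.33, 0, 0, 0], [0.07, -2.36, 0.33, 0, 0, 0]],
  ],
)

```text
time: 3.82
position: [0.5895, 0.0146, 0.2676]
tool_rot: [0.714, 0.7, -0.001, -0.002]
ft_force: [0.1, -0.1, -0.0]
grip_width: 0.0007
grip_force: 0.0
```

move_arm(
  commands=[
    [[0, -0.05, 0.1, 0, 0, 0], [0, -0.1, 0.2, 0, 0, 0], [0, -0.1, 0.26, 0, 0, 0], [0, -0.1, 0.3, 0, 0, 0], [0, -0.1, 0.3, 0, 0, 0]],
  ],
)

```text
time: 4.45
position: [0.5869, 0.0146, 0.2585]
tool_rot: [0.714, 0.7, 0.0, 0.0]
ft_force: [-1.5, 0.9, 8.1]
grip_width: 0.0004
grip_force: 4.0
```

```bash
python3 - <<'E'
from h import *
o=get_obs();print(o["position"],o["ft_force"])
c=camera("scene"); cv2.imwrite("pics/s2.png",cv2.resize(c["pixels"][120:300,180:420],None,fx=3,fy=3))
E
```

```text
[0.58688187 0.01464145 0.25853681] [-1.53954549  0.91852222  8.06851083]
```

View pics/s2.png

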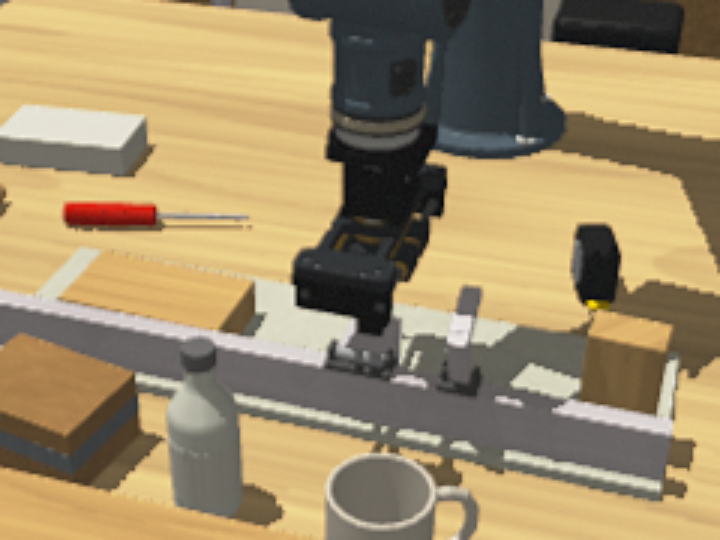

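The wide stop lies flat at crop (365,345) and the narrow one is still parked. I'll press a little more to confirm the end of travel, then lift.

move_arm(
  commands=[
    [[0, 0, 0.05, 0, 0, 0], [0, 0, 0.1, 0, 0, 0], [0, 0, 0.1, 0, 0, 0]],
  ],
)

```text
time: 4.88
position: [0.5868, 0.0147, 0.2582]
tool_rot: [0.714, 0.701, 0.0, 0.001]
ft_force: [-7.6, 1.1, 30.5]
grip_width: 0.0004
grip_force: 15.1
```

move_arm(
  commands=[
    [[0, 0, -0.5, 0, 0, 0], [0, 0, -1.5, 0, 0, 0], [0, 0, -2.6, 0, 0, 0], [0, 0, -3.2, 0, 0, 0], [0, 0, -3.2, 0, 0, 0]],
  ],
)

```text
time: 5.5
position: [0.5872, 0.0145, 0.3832]
tool_rot: [0.714, 0.7, 0.001, 0.002]
ft_force: [-0.4, -0.1, -0.3]
grip_width: 0.0004
grip_force: 0.0
```

The force rose to 31 N with no movement, so the stop is fully down. Next: go in front of the block with the fingers open and the tool turned 90°, to square the block against the fence.

move_arm(
  commands=[
    [[-0.4, -0.2, 0, 0, 0, 0.15], [-1.0, -0.5, 0, 0, 0, 0.31], [-1.6, -0.8, 0, 0, 0, 0.47], [-2.2, -1.1, 0, 0, 0, 0.63], [-2.8, -1.45, 0, 0, 0, 0.79], [-3.4, -1.75, 0, 0, 0, 0.95], [-4.0, -2.05, 0, 0, 0, 1.11], [-4.6, -2.4, 0, 0, 0, 1.27], [-5.2, -2.7, 0, 0, 0, 1.42], [-5.47, -2.82, 0, 0, 0, 1.57], [-5.47, -2.82, 0, 0, 0, 1.57]],
  ],
  claw=-1,
)

```text
time: 6.88
position: [0.4692, -0.2025, 0.3799]
tool_rot: [1.0, -0.009, -0.001, -0.001]
ft_force: [-0.5, 0.3, 1.1]
grip_width: 0.0862
grip_force: 0.0
```

```bash
python3 - <<'E'
from h import *
o=get_obs();print(o["position"],R.from_quat(o["tool_rot"]).as_matrix().round(3)[:2],o["grip_width"],o["q"])
E
```

```text
[ 0.46921659 -0.20252167  0.37987916] [[ 1.    -0.018 -0.003]
 [-0.018 -1.     0.002]] 0.08621476247519642 [-6.26387070e-01  4.10090970e-01  1.74147519e+00 -7.93616648e-05
  9.93650229e-01  9.62705206e-01]
```

move_arm(
  commands=[
    [[0, 0, 0.6, 0, 0, 0], [0, 0, 1.5, 0, 0, 0], [0, 0, 2.4, 0, 0, 0], [0, 0, 3.3, 0, 0, 0], [0, 0, 3.9, 0, 0, 0], [0, 0, 4.2, 0, 0, 0], [0, 0, 4.2, 0, 0, 0]],
  ],
)

```text
time: 7.75
position: [0.4698, -0.2015, 0.2127]
tool_rot: [1.0, -0.008, -0.001, -0.001]
ft_force: [0.4, 0.1, 0.2]
grip_width: 0.0869
grip_force: 0.0
```

```bash
python3 - <<'E'
from h import *
o=get_obs();print(o["position"],o["ft_force"])
c=camera("scene"); cv2.imwrite("pics/s3.png",cv2.resize(c["pixels"][120:300,160:400],None,fx=3,fy=3))
E
```

```text
[ 0.46981369 -0.20151383  0.21265006] [0.42882468 0.12844597 0.19837774]
```

View pics/s3.png

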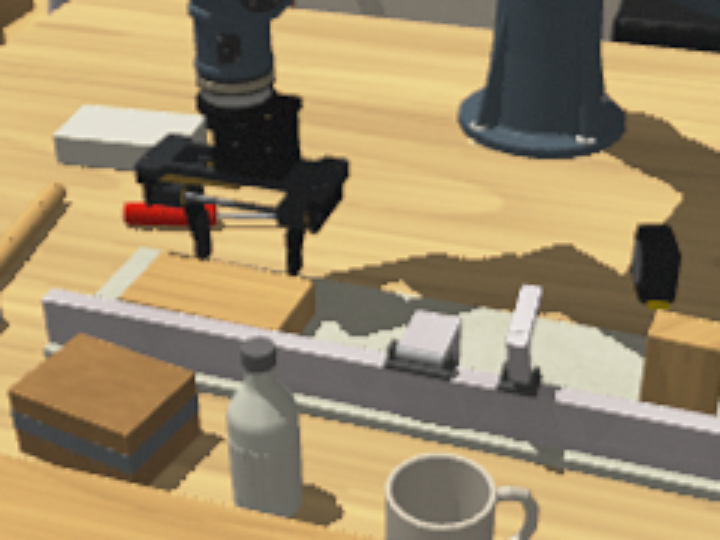

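Fingers stand in front of the block, at crop (203,245) and (294,260). Pushing toward the fence.

move_arm(
  commands=[
    [[0.2, 0, 0, 0, 0, 0], [0.35, 0, 0, 0, 0, 0], [0.5, 0, 0, 0, 0, 0], [0.6, 0, 0, 0, 0, 0], [0.7, 0, 0, 0, 0, 0], [0.8, 0, 0, 0, 0, 0], [0.88, 0, 0, 0, 0, 0], [0.92, 0, 0, 0, 0, 0], [0.92, 0, 0, 0, 0, 0]],
  ],
)

```text
time: 8.93
position: [0.5052, -0.2026, 0.2134]
tool_rot: [1.0, -0.008, -0.003, -0.001]
ft_force: [-9.0, -2.6, 5.9]
grip_width: 0.0867
grip_force: 4.6
```

move_arm(
  commands=[
    [[0.04, 0, 0, 0, 0, 0], [0.04, 0, 0, 0, 0, 0]],
  ],
)

```text
time: 9.18
position: [0.5057, -0.2027, 0.2134]
tool_rot: [1.0, -0.008, -0.004, -0.001]
ft_force: [-13.0, -3.7, 7.7]
grip_width: 0.0872
grip_force: 6.4
```

move_arm(
  commands=[
    [[-0.2, 0, 0, 0, 0, 0], [-0.6, 0, 0, 0, 0, 0], [-0.9, 0, -0.3, 0, 0, 0], [-0.9, 0, -1.2, 0, 0, 0], [-0.9, 0, -2.2, 0, 0, 0], [-0.9, 0, -2.5, 0, 0, 0], [-0.9, 0, -2.5, 0, 0, 0]],
  ],
)

```text
time: 10.05
position: [0.4726, -0.2022, 0.3146]
tool_rot: [1.0, -0.009, 0.001, 0.001]
ft_force: [0.8, -0.0, -1.0]
grip_width: 0.0873
grip_force: 0.0
```

```bash
python3 - <<'E'
from h import *
o=get_obs();print(o["position"],R.from_quat(o["tool_rot"]).as_matrix().round(3)[:2])
c=camera("top"); cv2.imwrite("pics/t4.png",cv2.resize(c["pixels"][140:300,140:440],None,fx=2.6,fy=2.6))
s,r,P=block(c);print(s,r,cv2.boxPoints(r))
E
```

```text
[ 0.47260762 -0.20220777  0.31456501] [[ 1.    -0.018  0.003]
 [-0.018 -1.    -0.002]]
[295 184  27  23 461] ((574.74658203125, -156.8399658203125), (70.76090240478516, 61.00678634643555), 88.3423843383789) [[ 543.23254 -191.32324]
 [ 604.21375 -193.08798]
 [ 606.2606  -122.35669]
 [ 545.2794  -120.59195]]
```

View pics/t4.png

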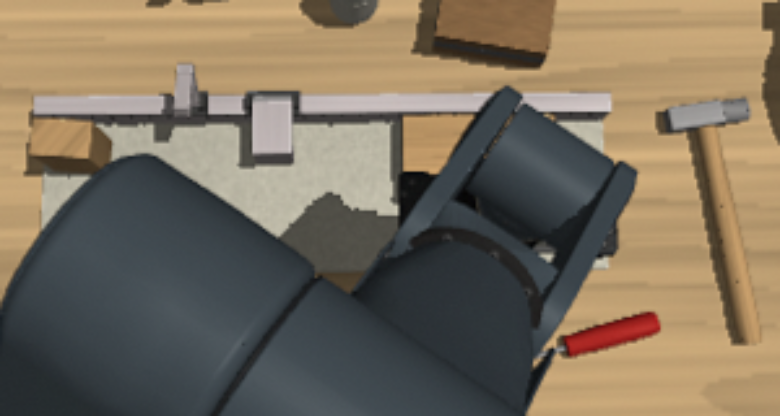

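The block's back edge lies along the fence, and the lowered stop is at crop (272,125). Next: go to the block's right end with the closing axis along x and the fingers half open.

move_arm(
  commands=[
    [[0.2, 0.3, 0, 0, 0, -0.15], [0.5, 0.6, 0, 0, 0, -0.31], [0.7, 0.9, 0, 0, 0, -0.47], [1.0, 1.2, 0, 0, 0, -0.63], [1.2, 1.5, 0, 0, 0, -0.79], [1.5, 1.8, 0, 0, 0, -0.95], [1.7, 2.1, 0, 0, 0, -1.11], [2.0, 2.4, 0, 0, 0, -1.27], [2.2, 2.6, 0, 0, 0, -1.42], [2.22, 2.66, 0, 0, 0, -1.57], [2.22, 2.66, 0, 0, 0, -1.57]],
  ],
  claw=0,
)

```text
time: 11.48
position: [0.5589, -0.3101, 0.3114]
tool_rot: [0.714, 0.7, -0.0, -0.002]
ft_force: [1.1, -0.2, 0.1]
grip_width: 0.0433
grip_force: 0.0
```

```bash
python3 - <<'E'
from h import *
o=get_obs();print(o["position"],R.from_quat(o["tool_rot"]).as_matrix().round(3)[:2],o["grip_width"])
E
```

```text
[ 0.5589084  -0.3100555   0.31138467] [[ 0.021  1.    -0.003]
 [ 1.    -0.021  0.002]] 0.04329327146692181
```

move_arm(
  commands=[
    [[0, 0, 0.4, 0, 0, 0], [0, 0, 1.0, 0, 0, 0], [0, 0, 1.7, 0, 0, 0], [0, 0, 2.2, 0, 0, 0], [0, 0, 2.48, 0, 0, 0], [0, 0, 2.48, 0, 0, 0]],
  ],
)

```text
time: 12.22
position: [0.559, -0.3099, 0.2133]
tool_rot: [0.714, 0.7, -0.0, -0.001]
ft_force: [0.1, -1.0, -0.4]
grip_width: 0.0435
grip_force: 0.0
```

move_arm(
  commands=[
    [[0.2, 0, 0, 0, 0, 0], [0.4, 0, 0, 0, 0, 0], [0.6, 0, 0, 0, 0, 0], [0.85, 0, 0, 0, 0, 0], [1.1, 0, 0, 0, 0, 0], [1.4, 0, 0, 0, 0, 0], [1.7, 0, 0, 0, 0, 0], [2.0, 0, 0, 0, 0, 0], [2.3, 0, 0, 0, 0, 0], [2.6, 0, 0, 0, 0, 0], [2.8, 0, 0, 0, 0, 0], [2.9, 0, 0, 0, 0, 0]],
  ],
)

```text
time: 13.72
position: [0.5616, -0.1941, 0.215]
tool_rot: [0.713, 0.701, -0.0, 0.001]
ft_force: [-3.1, -6.3, 3.6]
grip_width: 0.0436
grip_force: 2.8
```

move_arm(
  commands=[
    [[0.1, 0, 0, 0, 0, 0], [0.2, 0, 0, 0, 0, 0], [0.3, 0, 0, 0, 0, 0], [0.36, 0, 0, 0, 0, 0], [0.36, 0, 0, 0, 0, 0]],
  ],
)

```text
time: 14.35
position: [0.5618, -0.18, 0.2149]
tool_rot: [0.714, 0.701, -0.0, 0.001]
ft_force: [-1.6, -5.5, 3.9]
grip_width: 0.0437
grip_force: 2.3
```

```bash
python3 - <<'E'
from h import *
o=get_obs();print(o["position"],o["ft_force"])
c=camera("scene"); cv2.imwrite("pics/s5.png",cv2.resize(c["pixels"][150:300,200:400],None,fx=4,fy=4,interpolation=cv2.INTER_CUBIC))
E
```

```text
[ 0.56181901 -0.17997419  0.21491601] [-1.60811422 -5.4635382   3.85853761]
```

View pics/s5.png

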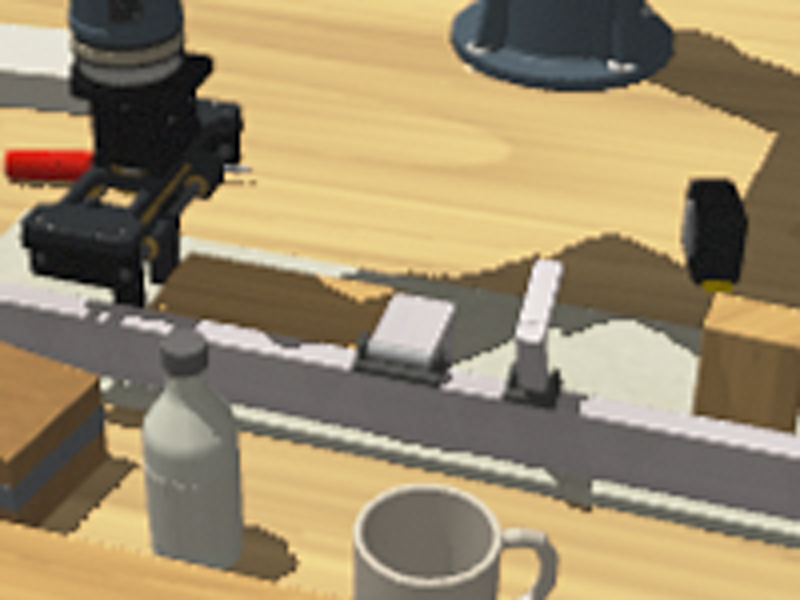

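The block's left end is now almost at the stop (crop ~(375,320)). Creeping until the force jumps.

move_arm(
  commands=[
    [[0.04, 0, 0, 0, 0, 0], [0.08, 0, 0, 0, 0, 0], [0.08, 0, 0, 0, 0, 0]],
  ],
)

```text
time: 14.78
position: [0.5619, -0.1769, 0.2148]
tool_rot: [0.714, 0.701, -0.0, 0.001]
ft_force: [-1.3, -5.4, 3.7]
grip_width: 0.0436
grip_force: 2.5
```

move_arm(
  commands=[
    [[0.03, 0, 0, 0, 0, 0], [0.05, 0, 0, 0, 0, 0], [0.05, 0, 0, 0, 0, 0]],
  ],
)

```text
time: 15.15
position: [0.5619, -0.176, 0.2148]
tool_rot: [0.713, 0.701, -0.001, 0.002]
ft_force: [-3.6, -9.9, 3.6]
grip_width: 0.0437
grip_force: 4.6
```

move_arm(
  commands=[
    [[0.04, 0, 0, 0, 0, 0], [0.04, 0, 0, 0, 0, 0]],
  ],
)

```text
time: 15.4
position: [0.5619, -0.1755, 0.2149]
tool_rot: [0.713, 0.701, -0.002, 0.002]
ft_force: [-4.3, -12.8, 2.5]
grip_width: 0.0439
grip_force: 6.7
```

Firm contact with the stop. Back off and check.

move_arm(
  commands=[
    [[-0.2, 0, 0, 0, 0, 0], [-0.7, 0, 0, 0, 0, 0], [-0.9, 0, -0.5, 0, 0, 0], [-0.9, 0, -1.5, 0, 0, 0], [-1.5, 0, -2.8, 0, 0, 0], [-2.5, 0, -3.5, 0, 0, 0], [-3.5, 0, -3.5, 0, 0, 0], [-4.5, 0, -3.5, 0, 0, 0], [-4.5, 0, -3.5, 0, 0, 0]],
  ],
)

```text
time: 16.52
position: [0.5579, -0.3563, 0.354]
tool_rot: [0.715, 0.699, 0.0, 0.001]
ft_force: [-0.3, -0.2, -0.5]
grip_width: 0.0436
grip_force: 0.0
```

```bash
python3 - <<'E'
from h import *
o=get_obs();print(o["position"],o["ft_force"])
c=camera("top"); cv2.imwrite("pics/t6.png",cv2.resize(c["pixels"][150:260,140:390],None,fx=3.2,fy=3.2,interpolation=cv2.INTER_CUBIC))
s,r,P=block(c);print(s,r,cv2.boxPoints(r))
for n,sel in (("left",P[:,1]>P[:,1].max()-4),("back",(P[:,0]>np.median(P[:,0])+20))):
    pass
E
```

```text
[ 0.5578809  -0.35630015  0.35397946] [-0.34795435 -0.22361246 -0.52110528]
[301 184  11   8  52] ((600.8564453125, -153.6090850830078), (25.15021324157715, 18.596012115478516), 49.21100997924805) [[ 585.6017  -157.0558 ]
 [ 599.68115 -169.20412]
 [ 616.1112  -150.16237]
 [ 602.03174 -138.01405]]
```

View pics/t6.png

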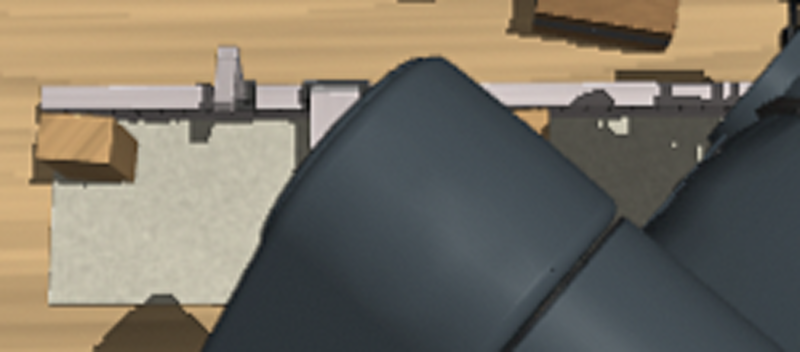

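The arm hides the block from the top view (crop ~(430,150)). I'll make the final seating push from the front, then look with the arm out of the way.

move_arm(
  commands=[
    [[0.5, -0.2, 0, 0, 0, 0.15], [1.1, -0.4, 0, 0, 0, 0.31], [1.8, -0.6, 0, 0, 0, 0.47], [2.5, -0.8, 0, 0, 0, 0.63], [3.2, -1.05, 0, 0, 0, 0.79], [3.9, -1.3, 0, 0, 0, 0.95], [4.6, -1.55, 0, 0, 0, 1.11], [5.3, -1.8, 0, 0, 0, 1.27], [6.0, -2.0, 0, 0, 0, 1.42], [6.5, -2.2, 0, 0, 0, 1.565], [6.66, -2.22, 0, 0, 0, 1.565], [6.66, -2.22, 0, 0, 0, 1.565]],
  ],
  claw=-1,
)

```text
time: 18.08
position: [0.4747, -0.0843, 0.3544]
tool_rot: [1.0, -0.005, 0.0, -0.0]
ft_force: [-0.7, -0.3, -0.4]
grip_width: 0.087
grip_force: 0.0
```

move_arm(
  commands=[
    [[0, 0, 0.6, 0, 0, 0], [0, 0, 1.5, 0, 0, 0], [0, 0, 2.4, 0, 0, 0], [0, 0, 3.1, 0, 0, 0], [0, 0, 3.5, 0, 0, 0], [0, 0, 3.5, 0, 0, 0]],
  ],
)

```text
time: 18.82
position: [0.4748, -0.0856, 0.2131]
tool_rot: [1.0, -0.006, -0.001, -0.0]
ft_force: [-0.5, 0.2, -0.1]
grip_width: 0.0868
grip_force: 0.0
```

```bash
python3 - <<'E'
from h import *
o=get_obs();print(o["position"],o["ft_force"],R.from_quat(o["tool_rot"]).as_matrix().round(3)[:2],o["grip_width"])
E
```

```text
[ 0.47484349 -0.0855783   0.21310312] [-0.49037899  0.17715651 -0.11852953] [[ 1.    -0.013 -0.002]
 [-0.013 -1.     0.001]] 0.08677495404132485
```

move_arm(
  commands=[
    [[0.2, 0, 0, 0, 0, 0], [0.4, 0, 0, 0, 0, 0], [0.55, 0, 0, 0, 0, 0], [0.65, 0, 0, 0, 0, 0], [0.75, 0, 0, 0, 0, 0], [0.82, 0, 0, 0, 0, 0], [0.84, 0, 0, 0, 0, 0], [0.84, 0, 0, 0, 0, 0]],
  ],
)

```text
time: 19.82
position: [0.5068, -0.0851, 0.2142]
tool_rot: [1.0, -0.007, -0.002, -0.001]
ft_force: [-4.8, -2.1, 2.5]
grip_width: 0.0871
grip_force: 2.3
```

move_arm(
  commands=[
    [[0.04, 0, 0, 0, 0, 0], [0.06, 0, 0, 0, 0, 0], [0.06, 0, 0, 0, 0, 0]],
  ],
)

```text
time: 20.2
position: [0.5077, -0.0851, 0.2142]
tool_rot: [1.0, -0.007, -0.005, -0.001]
ft_force: [-9.7, -3.6, 7.7]
grip_width: 0.0875
grip_force: 4.6
```

move_arm(
  commands=[
    [[-0.2, 0, 0, 0, 0, 0], [-0.6, 0, 0, 0, 0, 0], [-0.9, 0, -0.4, 0, 0, 0], [-0.9, 0, -1.4, 0, 0, 0], [-0.9, 0, -2.6, 0, 0, 0], [-1.0, 0.5, -3.8, 0, 0, 0], [-1.2, 1.7, -4.5, 0, 0, 0], [-1.5, 3.0, -4.5, 0, 0, 0], [-1.9, 4.3, -4.5, 0, 0, 0], [-2.3, 5.6, -4.5, 0, 0, 0], [-2.7, 6.9, -4.5, 0, 0, 0], [-3.0, 8.0, -4.5, 0, 0, 0]],
  ],
)

```text
time: 21.7
position: [0.3858, -0.4058, 0.3944]
tool_rot: [1.0, -0.007, 0.001, 0.001]
ft_force: [1.6, -0.3, 0.0]
grip_width: 0.0869
grip_force: 0.0
```

```bash
python3 - <<'E'
from h import *
o=get_obs();print(o["position"],o["ft_force"])
c=camera("top"); cv2.imwrite("pics/t7.png",np.vstack([cv2.resize(c["pixels"][150:250,140:390],None,fx=3.1,fy=2.9,interpolation=cv2.INTER_CUBIC),cv2.resize(camera("scene")["pixels"][190:290,160:410],None,fx=3.1,fy=2.9,interpolation=cv2.INTER_CUBIC)]))
s,r,P=block(c);print(s,r,cv2.boxPoints(r))
E
```

```text
[ 0.38575509 -0.40580791  0.3943793 ] [ 1.58622755 -0.3296138   0.02854149]
[ 253  184   59   33 1883] ((562.6828002929688, -86.00312042236328), (157.65199279785156, 88.04252624511719), 88.6539306640625) [[ 516.82196   -163.77325  ]
 [ 604.84015   -165.84148  ]
 [ 608.54364     -8.232986 ]
 [ 520.52545     -6.1647644]]
```

View pics/t7.png

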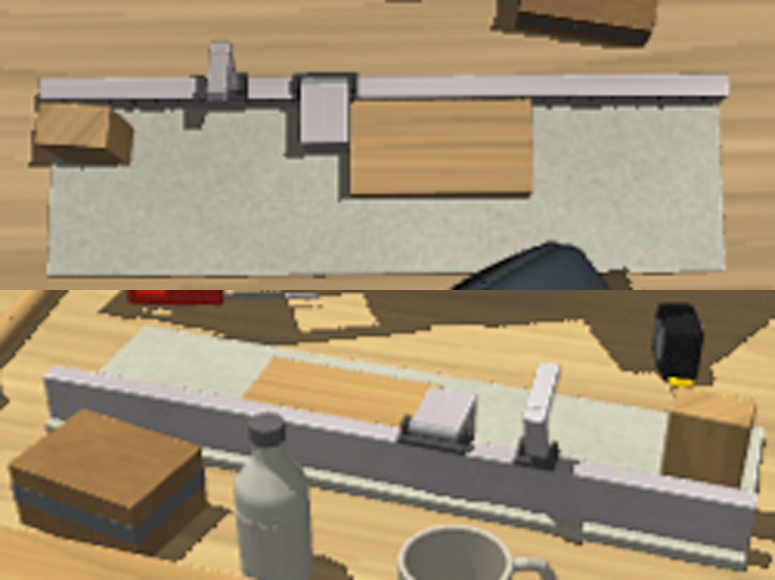

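The block sits against the stop (top crop (350,145)) and along the fence. The measured gaps are within about 1 mm, the angle to the fence is about 0.007 rad, and the narrow stop is still parked. Handing in.

```bash
python3 -c "
from rig import *
print(hand_in())"
```

```text
the job is handed in; nothing more can be done
None
```

I flipped the wide stop fully down and pushed the timber block against it and flush to the fence; the job is handed in after about 22 s of robot time, and the hand-in returned no verdict.

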